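Fetch the dosing syringe from behind the tape in the bench drawer

ROBOT

A 6-joint arm with a two-finger parallel gripper is mounted at the origin on a cart in front of the work surface, level with it; the furniture and walls round the work are solid. World frame = base frame: x ahead of the robot, y to its left, z up, the work surface at z = 0. Lengths are in mm, angles in rad, forces in N, time in s.
With the tool pointing down it reaches from about 300 to 775 mm from the base axis. Payload 14.6 kg.
Tool frame: the origin (TCP) lies between the finger pads; the fingertips stand 19 mm ahead of it and the grasp point (between the pads) is the TCP; z points along the fingers, y is the line along which they close (so a half turn about z gives the same grasp; the last joint's range is limited). The gripper opens to 94 mm and grips with 3 to 60 N. Pads are 16 mm wide; open, the fingers measure 119 mm over their backs; the gripper's body (75 mm by 177 mm) begins 78 mm behind the grasp point.
Start: joints at [-1.41, 0.3, 1.521, -0, 1.321, -0.067], TCP at [124.203, -535.783, 224.446] pointing down, gripper open.
Joint ranges: [-3.03, 3.03], [-0.79, 2.21], [0.23, 2.52], [-1.04, 4.18], [0, 3.07], [-2.55, 2.55]. Speed limits (rad/s): [2.22, 2.22, 2.57, 3.14, 3.14, 3.14].

INTERFACE

Orientations are given as [roll, pitch, yaw] about the fixed x, y, z axes, in that order (R = Rz(yaw) Ry(pitch) Rx(roll)).
In Python, from cell import monitor, imaging, job, find_in, trace gives the robot as it stands. The module is installed in compiled form; this text tells all that it offers.
- The arm moves only by the tool arm_command, never from a script. Its argument "steps" is a list of rows, each a list of 5 numbers: the opening, from 0 (shut) to 1 (fully open), then the shift along the tool's x, y, z in mm, then the turn about the tool's z in degrees. In form: [[gripper, dx, dy, dz, turn], ...]. A call has 1 to 20 rows; each row is the pose to reach, as a shift and turn from the pose commanded when the call began, along the tool's axes at that moment; what a row does not reach only later rows make up. A row lasts 1/8 s, in which the tool goes at most 62.5 mm and 10.7 degrees, less where a joint would pass 70% of its speed; a pose out of reach is approached as far as the arm can. A call with a gripper value outside its range is refused whole. The fingers move at their own pace and stop on an object; "force" is the grip in N (left out, the last holds). Time passes only in rows, so rows that repeat a pose let the fingers close. It gives the time, the measured TCP pose, the force, the opening and the grip force at its end, in the units of the state.
- monitor.read_state(): the state, without advancing time (a new reading comes with each control period).
- imaging.camera(name): name is "scene" or "side" or "wrist"; returns a dict with "img" (400x640x3 uint8, red, green, blue), "mtx" (3x3 intrinsics, pixels), "view" (4x4, takes a point from world to camera coordinates). Camera axes: x right, y down, z forward; pixel columns grow to the right and rows downward; lengths in mm; the calibration is good to about 2 mm. A picture is of the moment at which its call begins. There is no depth.
- job.sign_off(): hands the job in; it is judged then, once.
Trained networks look in a picture, given as the dict that the camera call returned (one of the last four; its "shot" number tells which), for a name from the list of things; names that differ only in an ending like _2 or _b are one class to them, and where a whole thing is asked for, a point or a joint stands for the part that bears it (a point fixed in the world has none). Each returns a list of dicts, best first, with "p" (0 to 1); they miss things now and then, are a little off and sometimes report something else, mostly with a low value. They report only what shows in the picture. A call takes as long as a camera call.
- find_in(picture, target): "rect" ([centre column, centre row, width, height] in pixels, round what is visible of it).
- trace(picture, target): "region" (400x640 bool, what is visible of it) and "rect" ([centre column, centre row, width, height] in pixels, round what is visible of it).
The state is a dict: "clock": time; "joints": joint angles; "qd": joint speeds; "effort": joint torques, N m; "eef_pos": TCP position; "eef_rot": TCP orientation; "wrist_force": force on the tool from outside, world axes, zero at the start; "moment": the same for the moment, N m; "finger_gap": finger opening in mm; "finger_force": force on a finger pad.
Only numpy, scipy, OpenCV 4.12 (cv2) and the standard library are available. Lean on these libraries where they do the work, as an engineer would, in place of code of your own. Each camera call takes 0.05 s, during which the arm holds its last target. There are 200 camera calls.

TASK

We are about to dose hardener: pull the drawer of the small bench unit out to its stop, lift the roll of tape out of the way, draw the dosing syringe that lies behind it forward from under the unit's top and lay it gently, flat across the middle of the scale's pan. Then put the tape roll back flat in the drawer and push the drawer fully shut. Drop nothing, and leave everything else where it is.

Things in the scene. Friction and masses are not known exactly. Their poses are not given: they have to be found in the camera images.
- unit_edge (a point): middle of the top's front edge of the low grey steel drawer unit (fixed, 290 mm deep x 168 wide x 101 high on short feet, flat rubber mat on top), at the mat's height, 103 mm over the table. x points from the unit's front to its back, the drawer opens along -x. The top (free to set things on) runs 290 mm back from here, its underside at 95 mm; the drawer at its stop keeps its rear 95 mm under it.
- drawer (a joint): how far the drawer is out, in m: 0 shut, 0.18 at its stop; it starts ajar (0.055 to 0.07). Runs with little friction (about 2 N) and stays where it is left.
- drawer_handle (a point): middle of the drawer's bow handle: a straight level round steel bar, 9 mm thick, running along the unit's y for 76 mm (then bent back to the panel), 71 mm over the table, its centre 36 mm in front of the 10 mm thick front panel; with the drawer shut it is 46 mm in front of the top's front edge. Axes as the unit's.
- drawer_floor (a point): centre of the drawer's inner floor, 37 mm over the table; moves with the drawer; axes as the unit's. Inner space 275 mm along x (137.5 each way), 148 mm along y (74 each way); side and back walls 3 mm thick, rising 34 mm over this floor; front panel rises 56 mm over it. A hex key set, 27 x 90 x 20 mm, lies lengthways at the rear by its -y wall (about x = 15 to 135, y = -73 to -40).
- tape_roll: roll of masking tape lying flat at the front of the drawer: ring of outer diameter 97 mm, open core of about 70 mm, wall about 13 mm, 24 mm high, 70 g. Origin: centre of its underside; z is the ring's axis. There is 5 to 25 mm between it and the front panel, 11 to 40 mm to each side wall; most room for a finger is diagonally behind it, toward the unit's +x, -y.
- syringe: plastic dosing syringe lying flat behind the tape roll, mostly under the unit's top even with the drawer out; 134 mm, 30 g. Origin: middle of its length, on the underside. y axis = length: nozzle tip at y = -67 (points to the drawer's front within 10 degrees), barrel 20 mm thick from about y = -45 to 25, finger flange 30 mm wide at 25, thin plunger rod and thumb disc to 67 (plunger does not move).
- syringe_mid (a point): the point on the syringe's axis at the middle of its length, 11 mm above the origin.
- scale_pan (a point): centre of the top face of the round pan, 150 mm in diameter, 54 mm over the table, of the white digital kitchen scale (fixed on a plywood board, 225 x 165 mm; display and buttons on its near part). Axes as the scale's; the scale's middle is at x = -33 mm.
- glass_jar: bystander: open glass jar, 54 mm in diameter, 77 mm high; origin: centre of its underside
- tape_wide: bystander: wider tape roll on the bench at the left, 87 mm in diameter, 50 mm high; not the one in the drawer; origin: centre of its underside
- hardener_bottle: bystander: plastic bottle with screw cap, 48 mm in diameter, 115 mm high; origin: centre of its underside

How it is judged:
By the outcome, as a careful person would: the job done as asked, in the order asked, and still so for the second after the job is handed in, with the robot touching nothing.
It also fails if it takes over 72 s, if anything falls off the work surface, if the arm or the gripper's body presses on something with over 40 N, if the wrist force passes 120 N, or if a joint passes its speed limit or range.

## Working session

There is one attempt and no reset: what is moved stays moved. The work goes in short steps, Python scripts to look and compute and a tool call to move; the robot and the scene stay as the last step left them, time stands still between calls to the robot, and variables do not carry over. Pictures are saved under pics/ and viewed, at most 14 in all, crops included, and the job is handed in when it is done.

Besides the shell and the picture viewer there is one more tool, called after "Request:" as name(argument=value, ...) on one line, values as JSON. arm_command: Moves the arm, as the interface text tells. Its arguments: {"type":"object","properties":{"steps":{"type":"array","items":{"type":"array","items":{"type":"number"}}},"force":{"type":"number"}},"required":["steps"]}

```bash
mkdir -p pics
cat > h.py <<'E'
import numpy as np,cv2
from cell import monitor,imaging,job,find_in,trace
from scipy.spatial.transform import Rotation as Ro
def ray(pic,u,v):
    V=np.array(pic['view']);K=np.array(pic['mtx'])
    d=V[:3,:3].T@np.linalg.solve(K,[u,v,1.]);return -V[:3,:3].T@V[:3,3],d
def at(pic,u,v,z):
    c,d=ray(pic,u,v);return c+d*(z-c[2])/d[2]
def proj(pic,P):
    V=np.array(pic['view']);K=np.array(pic['mtx']);P=np.atleast_2d(P)
    q=(V[:3,:3]@P.T+V[:3,3:4]);q=K@q;return (q[:2]/q[2]).T
def tri(a,b):
    A=0;B=0
    for c,d in (a,b):
        d=d/np.linalg.norm(d);M=np.eye(3)-np.outer(d,d);A=A+M;B=B+M@c
    return np.linalg.solve(A,B)
def save(pic,n,crop=None,s=1):
    im=pic['img'][:,:,::-1]
    if crop: x0,y0,x1,y1=crop;im=im[y0:y1,x0:x1]
    cv2.imwrite('pics/'+n,cv2.resize(im,None,fx=s,fy=s,interpolation=cv2.INTER_CUBIC))
def st():
    s=monitor.read_state();print({k:np.round(s[k],3) for k in('clock','joints','eef_pos','eef_rot','wrist_force','finger_gap','finger_force')});return s
E
python3 - <<'E'
from h import *
s=st()
for n in('scene','side'):
    p=imaging.camera(n);save(p,n+'0.png',s=1.25)
    print(n,np.round(p['view'],2).tolist(),p['mtx'][0][0])
    for t in('drawer_handle','tape_roll','syringe','scale_pan','drawer_floor','glass_jar','tape_wide','hardener_bottle','unit_edge'):
        try:
            r=find_in(p,t);print(t,[(np.round(q['rect']).astype(int).tolist(),round(q['p'],2)) for q in r[:2]])
        except Exception as e: print(t,e)
E
```

```text
{'clock': np.float64(0.0), 'joints': array([-1.41 ,  0.3  ,  1.522, -0.   ,  1.321, -0.067]), 'eef_pos': array([ 124.154, -535.543,  223.874]), 'eef_rot': array([-3.14 , -0.   ,  0.228]), 'wrist_force': array([-0.663, -0.554, -0.318]), 'finger_gap': np.float64(93.868), 'finger_force': np.float64(0.0)}
scene [[-0.8, -0.6, 0.02, 509.51], [-0.37, 0.47, -0.8, 333.55], [0.47, -0.65, -0.59, 1032.65], [0.0, 0.0, 0.0, 1.0]] 482.9000782679803
drawer_handle [([335, 198, 62, 47], 0.95)]
tape_roll [([319, 195, 32, 18], 0.55)]
syringe []
scale_pan [([375, 185, 74, 59], 0.67)]
drawer_floor [([333, 198, 60, 50], 0.71)]
glass_jar [([284, 230, 18, 31], 0.95)]
tape_wide [([219, 274, 36, 32], 0.83)]
hardener_bottle [([342, 154, 15, 33], 0.58)]
unit_edge [([298, 178, 132, 93], 0.95)]
side [[0.95, -0.32, -0.0, -648.9], [-0.18, -0.54, -0.82, 203.1], [0.26, 0.78, -0.57, 889.72], [0.0, 0.0, 0.0, 1.0]] 410.3801490172135
drawer_handle [([299, 243, 56, 62], 0.66)]
tape_roll [([313, 240, 29, 32], 0.66)]
syringe []
scale_pan []
drawer_floor []
glass_jar [([294, 204, 21, 29], 0.76)]
tape_wide [([282, 167, 27, 19], 0.95)]
hardener_bottle [([384, 296, 24, 50], 0.6), ([309, 320, 127, 83], 0.51)]
unit_edge [([360, 233, 187, 85], 0.56), ([313, 241, 26, 32], 0.47)]
```

View pics/scene0.png

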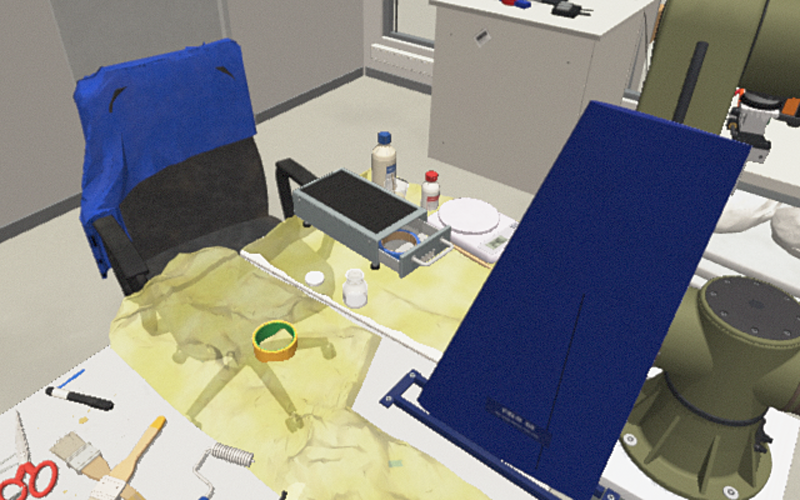

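View pics/side0.png

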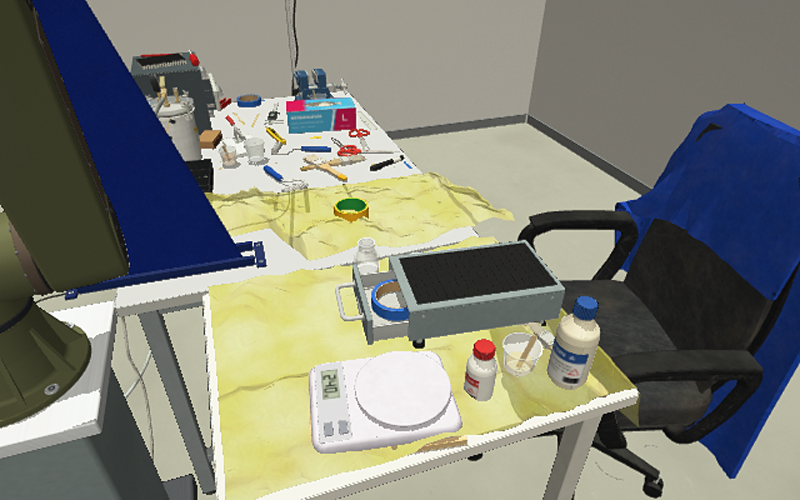

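The scene picture shows the unit with its ajar drawer at about (375,225) and the blue tape at (400,240), with the scale to its right. The side picture shows the top's corners at (393,253), (410,307), (565,288) and (527,241), and the pan at (404,390).

Run:
```python
from h import *
S=imaging.camera('side');C=imaging.camera('scene')
f=lambda p,u,v,z:np.round(at(p,u/1.25,v/1.25,z)[:2]).astype(int).tolist()
print('side top',[f(S,u,v,103) for u,v in((393,253),(410,307),(565,288),(527,241))])
print('scene top',[f(C,u,v,103) for u,v in((428,208),(375,237),(294,187),(345,170))])
print('handle side', [f(S,u,v,71) for u,v in((341,289),(346,320))], 'scene',[f(C,u,v,71) for u,v in((417,265),(449,247))])
print('pan side',f(S,404,390,54),'scene',f(C,468,215,54))
print('scale corners z~30',[f(S,u,v,40) for u,v in((311,363),(320,450),(461,425))])
for n,p in(('side',S),('scene',C)):
    for t in('tape_roll','drawer_handle','scale_pan'):
        r=trace(p,t)
        if r:
            m=r[0]['region'];ys,xs=np.nonzero(m);print(n,t,round(r[0]['p'],2),xs.min(),xs.max(),ys.min(),ys.max(),m.sum(),np.round(at(p,(xs.min()+xs.max())/2,(ys.min()+ys.max())/2,54)))
```

```text
side top [[694, -12], [668, -174], [948, -215], [966, -59]]
scene top [[664, -181], [691, -15], [973, -56], [929, -196]]
handle side [[578, -49], [564, -136]] scene [[586, -24], [566, -120]]
pan side [611, -300] scene [610, -279]
scale corners z~30 [[489, -186], [467, -352], [672, -377]]
side tape_roll 0.81 297 326 224 256 513 [660. -90.  54.]
side drawer_handle 0.58 267 326 211 275 1815 [623. -89.  54.]
side scale_pan 0.61 247 373 281 363 8464 [ 579. -315.   54.]
scene drawer_handle 0.91 302 362 176 221 1498 [635. -89.  54.]
scene scale_pan 0.97 343 414 158 214 2382 [ 562. -223.   54.]
```

Request:
arm_command(steps=[[0.5,60,-38,0,-8],[0.5,110,-70,0,-16],[0.5,160,-102,0,-24],[0.5,210,-134,0,-34],[0.5,260,-166,0,-44],[0.5,310,-198,5,-54],[0.5,360,-230,5,-62],[0.5,410,-262,5,-68],[0.5,460,-294,10,-68],[0.5,510,-325,10,-68],[0.5,530,-343,10,-68],[0.5,530,-343,10,-68]])

```text
clock: 2.9
eef_pos: [563.6, -80.6, 214.0]
eef_rot: [-3.141, -0.0, 1.417]
wrist_force: [0.1, 0.4, -0.2]
finger_gap: 46.9
finger_force: 0.0
```

Run:
```python
from h import *
s=st();p=imaging.camera('wrist');save(p,'w1.png',s=1.25);print(np.round(np.linalg.inv(p['view']),2))
for t in('drawer_handle','tape_roll','syringe','scale_pan'):
    r=find_in(p,t)
    print(t,[(np.round(q['rect']).astype(int).tolist(),round(q['p'],2)) for q in r[:2]])
u=np.array([.988,-.157]);v=np.array([.157,.988]);e=np.array([678,-95])
for x,y,z in((0,84,103),(0,-84,103),(-108,38,71),(-108,-38,71)):print(x,y,z,np.round(proj(p,[*(e+u*x+v*y),z])*1.25))
```

```text
{'clock': np.float64(2.9), 'joints': array([-0.206,  0.351,  1.478,  0.   ,  1.313, -0.053]), 'eef_pos': array([563.579, -80.584, 214.012]), 'eef_rot': array([-3.141, -0.   ,  1.417]), 'wrist_force': array([ 0.115,  0.449, -0.158]), 'finger_gap': np.float64(46.863), 'finger_force': np.float64(0.0)}
[[ 9.9000e-01 -1.5000e-01 -4.0000e-02  5.7633e+02]
 [-1.5000e-01 -9.5000e-01 -2.6000e-01 -3.1300e+00]
 [-0.0000e+00  2.7000e-01 -9.6000e-01  3.7399e+02]
 [ 0.0000e+00  0.0000e+00  0.0000e+00  1.0000e+00]]
drawer_handle [([391, 191, 136, 159], 0.96)]
tape_roll [([422, 177, 66, 93], 0.76)]
syringe []
scale_pan [([359, 328, 166, 127], 0.7)]
0 84 103 [[584. 130.]]
0 -84 103 [[558. 360.]]
-108 38 71 [[417. 194.]]
-108 -38 71 [[417. 288.]]
```

View pics/w1.png

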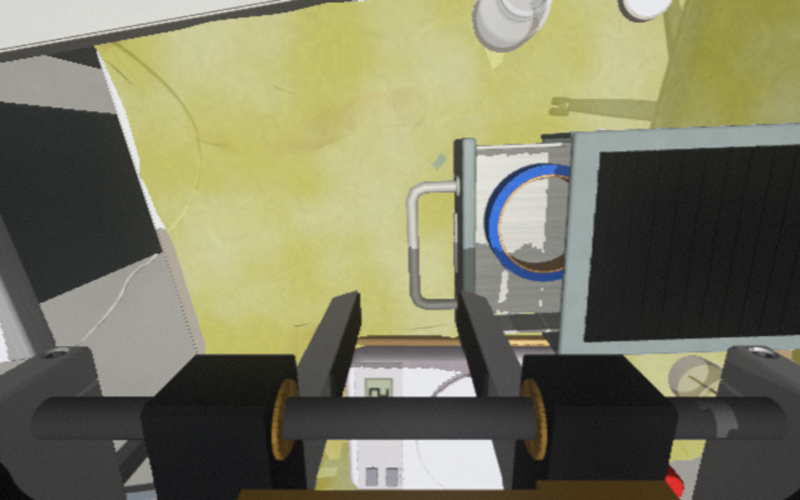

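The wrist view shows the handle bar at x≈413 from y≈190 to 300, the tape at (530,222), and the top's front corners at (573,136) and (560,353).

Run:
```python
from h import *
p=imaging.camera('wrist')
f=lambda u,v,z:np.round(at(p,u/1.25,v/1.25,z)[:2],1)
a,b=f(573,136,103),f(560,353,103);print(a,b,(a+b)/2,np.linalg.norm(a-b),np.degrees(np.arctan2(*(a-b)[::-1]))-90)
c,d=f(413,200,71),f(413,295,71);print(c,d,np.degrees(np.arctan2(*(c-d)[::-1]))-90)
e1,e2=f(413,185,71),f(413,305,71);print(e1,e2,(e1+e2)/2)
print('tape',f(487,222,61), 'panel inner top',f(475,222,93),'pts',f(540,166,61),f(540,280,61))
S=imaging.camera('side')
print('pan',[np.round(at(S,u/1.25,v/1.25,54)[:2]) for u,v in((356,391),(451,388),(404,352),(404,430))])
```

```text
[683.4 -17.2] [ 666.  -175.7] [674.7  -96.45] 159.45221854837894 -6.264797384637021
[572.5 -46.6] [ 560.5 -123.6] -8.857958763628346
[574.3 -35.4] [ 559.2 -132.4] [566.75 -83.9 ]
tape [628.5 -74.9] panel inner top [614.6 -66.4] pts [673.8 -37.4] [ 667.2 -131. ]
pan [array([ 541., -279.]), array([ 681., -320.]), array([ 639., -225.]), array([ 586., -368.])]
```

Request:
arm_command(steps=[[0.32,-2,4,30,0],[0.32,-2,4,70,0],[0.32,-2,4,110,0],[0.32,-2,4,135,0],[0.32,-2,4,144,0],[0.32,-2,4,144,0],[0,-2,4,144,0],[0,-2,4,144,0],[0,-2,4,144,0],[0,-2,4,144,0]], force=25)

```text
clock: 4.5
eef_pos: [567.0, -84.6, 71.1]
eef_rot: [3.141, 0.0, 1.415]
wrist_force: [-2.7, -0.5, 6.7]
finger_gap: 7.8
finger_force: 25.0
```

Request:
arm_command(steps=[[0,0,-12,0,0],[0,0,-32,0,0],[0,0,-52,0,0],[0,0,-72,0,0],[0,0,-90,0,0],[0,0,-102,0,0],[0,0,-109,0,0],[0,0,-114,0,0],[0,0,-117,0,0],[0,0,-117,0,0]])

```text
clock: 5.75
eef_pos: [450.8, -69.7, 71.1]
eef_rot: [3.14, 0.006, 1.415]
wrist_force: [-5.5, -35.4, 5.4]
finger_gap: 7.9
finger_force: 25.0
```

Request:
arm_command(steps=[[0,-3.5,0,0,0],[0,-3.5,-2,0,0],[0,-3.5,-4,0,0],[0,-3.5,-4,0,0]])

```text
clock: 6.25
eef_pos: [450.0, -70.2, 71.3]
eef_rot: [3.131, 0.001, 1.414]
wrist_force: [28.8, -7.6, -18.3]
finger_gap: 8.1
finger_force: 25.0
```

Request:
arm_command(steps=[[0.32,-2,3,0,0],[0.32,-2,4,0,0],[0.32,-2,4,0,0],[0.32,-2,4,-30,0],[0.32,-2,10,-70,0],[0.32,-2,35,-100,0],[0.32,-2,55,-115,0],[0.32,-2,60,-119,0],[0.32,-2,60,-119,0]])

```text
clock: 7.38
eef_pos: [505.0, -80.3, 188.7]
eef_rot: [-3.14, -0.0, 1.415]
wrist_force: [0.3, 0.3, -1.0]
finger_gap: 30.0
finger_force: 0.0
```

Run:
```python
from h import *
s=st();p=imaging.camera('wrist');save(p,'w2.png',s=1.25)
for t in('drawer_handle','tape_roll','syringe','scale_pan'):
    for q in trace(p,t)[:1]:
        ys,xs=np.nonzero(q['region']);print(t,round(q['p'],2),np.round(q['rect']),xs.min(),xs.max(),ys.min(),ys.max())
        if t=='tape_roll':
            c,_=cv2.findContours(q['region'].astype(np.uint8),0,1);c=max(c,key=len)[:,0]
            W=np.array([at(p,x,y,50)[:2] for x,y in c]).astype(np.float32);print(cv2.minEnclosingCircle(W))
        if t=='syringe':
            W=np.array([at(p,x,y,48)[:2] for x,y in zip(xs,ys)]);m=W.mean(0);w,V=np.linalg.eigh(np.cov((W-m).T));print(m,V[:,1],((W-m)@V[:,1]).min(),((W-m)@V[:,1]).max())
u=np.array([.9925,-.122]);v=np.array([.122,.9925]);e=np.array([674.3,-97.7])
for x,y,z in((0,84,103),(0,-84,103),(-226,38,71),(-226,-38,71),(-180,74,93),(-180,-74,93),(0,-74,71),(0,74,71)):print(x,y,z,np.round(proj(p,[*(e+u*x+v*y),z])*1.25))
```

```text
{'clock': np.float64(7.375), 'joints': array([-0.229,  0.248,  1.673,  0.   ,  1.221, -0.073]), 'eef_pos': array([504.991, -80.347, 188.718]), 'eef_rot': array([-3.14 , -0.   ,  1.415]), 'wrist_force': array([ 0.272,  0.284, -1.043]), 'finger_gap': np.float64(29.983), 'finger_force': np.float64(0.0)}
drawer_handle 0.88 [402. 199. 290. 193.] 257 545 102 293
tape_roll 0.6 [385. 178. 104. 102.] 332 436 127 228
((561.763671875, -69.6512222290039), 50.69321823120117)
syringe 0.88 [489. 183.  95.  26.] 441 537 169 197
[667.68667636 -90.89363043] [-0.98607181  0.16632012] -40.04661042006218 51.39468458738041
scale_pan 0.71 [421. 331. 202. 120.] 320 520 270 393
0 84 103 [[691. 119.]]
0 -84 103 [[654. 371.]]
-226 38 71 [[327. 202.]]
-226 -38 71 [[335. 303.]]
-180 74 93 [[388. 147.]]
-180 -74 93 [[398. 359.]]
0 -74 71 [[631. 337.]]
0 74 71 [[656. 137.]]
```

View pics/w2.png

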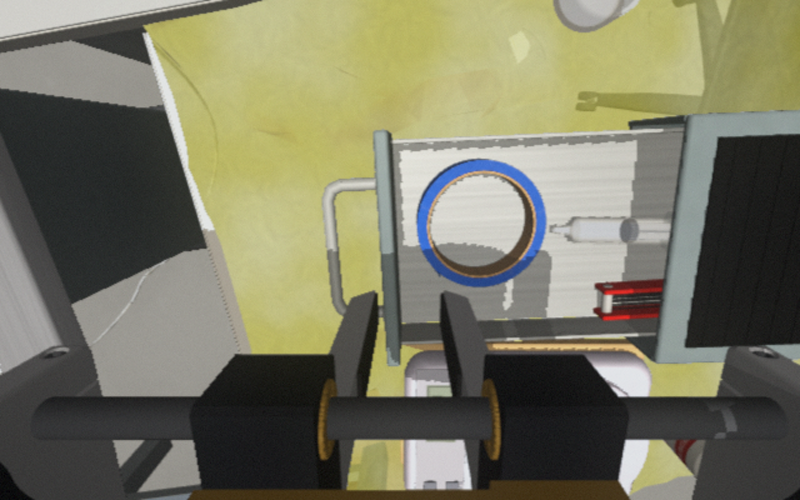

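The tape's top is centred at (482,222). The syringe nozzle tip is at (550,229) with the barrel running right to about (668,230), and the red hex key is at (630,300).

Run:
```python
from h import *
p=imaging.camera('wrist');f=lambda u,v,z:np.round(at(p,u/1.25,v/1.25,z)[:2],1)
print('tape',f(481.5,222.5,61),[f(a,b,61) for a,b in((417,222),(546,222),(482,159),(482,286))])
print('syr tip',f(550,229,48),'barrel mid',f(575,230,48),f(660,230,48),'edges',f(600,218,48),f(600,242,48))
print('hex',f(595,285,57),f(597,320,57),'pan circle pts')
```

```text
tape [562.5 -66.3] [array([515.4, -58.5]), array([609.6, -73.3]), array([567.7, -20.9]), array([ 557.5, -116. ])]
syr tip [616.4 -82.5] barrel mid [635.6 -86.3] [700.7 -96.6] edges [655.  -79.9] [654.5 -99. ]
hex [ 645.5 -130.5] [ 646.1 -160.7] pan circle pts
```

Request:
arm_command(steps=[[0.37,-2,25,15,10],[0.37,-4,50,30,20],[0.37,-6,75,45,30],[0.37,-7.5,85.5,60,40],[0.37,-7.5,85.5,80,43],[0.37,-7.5,85.5,100,43],[0.37,-7.5,85.5,118,43],[0.37,-7.5,85.5,127,43],[0.37,-7.5,85.5,129,43],[0,-7.5,85.5,129,43],[0,-7.5,85.5,129,43],[0,-7.5,85.5,129,43],[0,-7.5,85.5,129,43]], force=20)

```text
clock: 9.3
eef_pos: [589.1, -101.2, 60.9]
eef_rot: [3.141, -0.0, 0.664]
wrist_force: [-0.8, -0.0, 3.8]
finger_gap: 8.5
finger_force: 19.9
```

Request:
arm_command(steps=[[0,0,0,-5,0],[0,0,0,-15,0],[0,0,0,-30,0],[0,0,0,-50,0],[0,0,0,-70,0],[0,0,0,-88,0],[0,0,0,-95,0],[0,0,0,-95,0]])

```text
clock: 10.3
eef_pos: [588.9, -101.2, 155.7]
eef_rot: [3.141, -0.0, 0.664]
wrist_force: [0.3, 0.6, -1.1]
finger_gap: 8.8
finger_force: 19.8
```

Run:
```python
from h import *
s=st();p=imaging.camera('wrist');q=imaging.camera('side')
im=np.vstack([p['img'],cv2.resize(q['img'][180:380,200:520],(640,400))])[:,:,::-1]
cv2.imwrite('pics/c3.png',cv2.resize(im,None,fx=.75,fy=.75))
```

```text
{'clock': np.float64(10.3), 'joints': array([-0.231,  0.466,  1.458,  0.   ,  1.218,  0.675]), 'eef_pos': array([ 588.898, -101.209,  155.717]), 'eef_rot': array([ 3.141, -0.   ,  0.664]), 'wrist_force': array([ 0.251,  0.615, -1.096]), 'finger_gap': np.float64(8.772), 'finger_force': np.float64(19.832)}
```

View pics/c3.png

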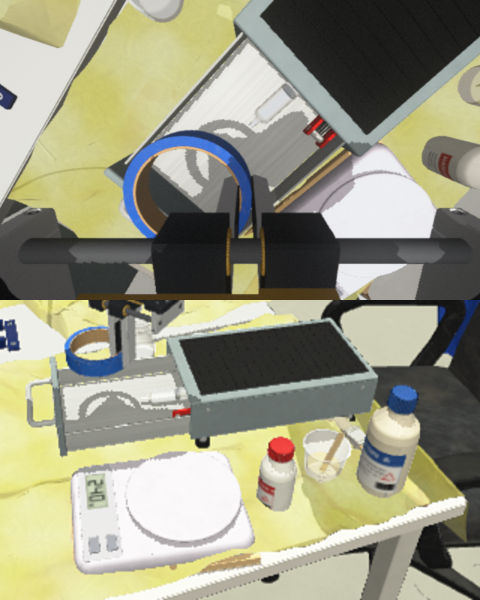

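The tape is held level and clear above the drawer. I'm moving it onto the unit's top.

Request:
arm_command(steps=[[0,10,14,0,8],[0,25,36,0,18],[0,42,60,0,28],[0,58,83,0,38],[0,72,104,0,48],[0,82,118,0,56],[0,87,124,3,58],[0,87,124,12,58],[0,87,124,21,58],[0,87,124,26,58],[0,87,124,28,58],[0,87,124,28,58]])

```text
clock: 11.9
eef_pos: [733.8, -145.2, 127.8]
eef_rot: [-3.141, -0.0, -0.348]
wrist_force: [0.6, -0.2, 0.4]
finger_gap: 8.8
finger_force: 19.8
```

Request:
arm_command(steps=[[0,0,0,1,0],[0,0,0,1.5,0],[0.3,0,0,1.5,0],[0.35,0,0,1.5,0],[0.35,0,0,0,0],[0.35,0,0,-20,0],[0.4,0,0,-40,0],[0.4,-30,-8,-40,-4],[0.4,-65,-18,-40,-8],[0.4,-92,-26,-40,-10.3],[0.4,-92,-26,-15,-10.3],[0.4,-92,-26,20,-10.3],[0.4,-92,-26,50,-10.3],[0.4,-92,-26,64,-10.3],[0.4,-92,-26,68.5,-10.3],[0.4,-92,-26,68.5,-10.3]])

```text
clock: 13.9
eef_pos: [656.7, -89.5, 60.1]
eef_rot: [3.142, -0.001, -0.168]
wrist_force: [-0.5, -0.1, 0.5]
finger_gap: 37.4
finger_force: 0.0
```

Run:
```python
from h import *
s=st();p=imaging.camera('side');q=imaging.camera('wrist')
im=np.vstack([q['img'],cv2.resize(p['img'][180:280,250:410],(640,400),interpolation=2)])[:,:,::-1]
cv2.imwrite('pics/c4.png',cv2.resize(im,None,fx=.75,fy=.75))
```

```text
{'clock': np.float64(13.9), 'joints': array([-0.191,  0.709,  1.311,  0.   ,  1.12 ,  1.549]), 'eef_pos': array([656.725, -89.474,  60.119]), 'eef_rot': array([ 3.142e+00, -1.000e-03, -1.680e-01]), 'wrist_force': array([-0.528, -0.102,  0.465]), 'finger_gap': np.float64(37.413), 'finger_force': np.float64(0.0)}
```

View pics/c4.png

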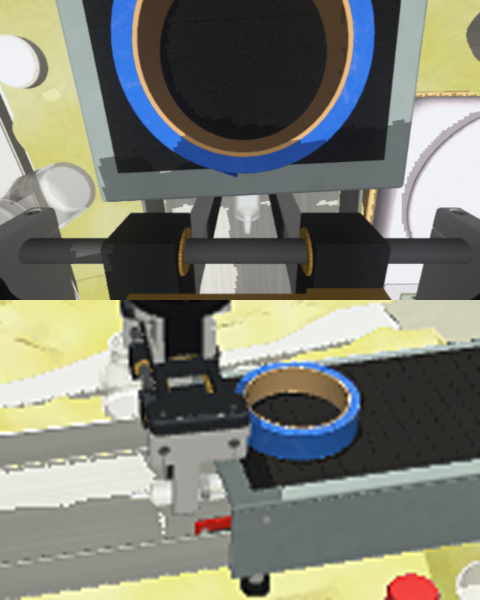

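Request:
arm_command(steps=[[0,0,0,0,0],[0,0,0,0,0],[0,0,0,0,0],[0,0,0,0,0],[0,0,0,-4,0],[0,-10,0,-4,0],[0,-25,0,-4,0],[0,-40,0,-4,0],[0,-55,0,-4,0],[0,-70,0,-4,0],[0,-80,0,-4,0],[0,-85,0,-3,0],[0,-85,0,0,0],[0,-85,0,0,0]], force=12)

```text
clock: 15.75
eef_pos: [572.8, -75.2, 59.1]
eef_rot: [-3.142, -0.001, -0.168]
wrist_force: [-0.6, 0.3, 3.3]
finger_gap: 20.4
finger_force: 12.0
```

Run:
```python
from h import *
p=imaging.camera('wrist');save(p,'w5.png')
for n in('syringe',):
    for q in trace(p,n)[:1]:
        ys,xs=np.nonzero(q['region']);print(q['p'],q['rect'])
        for y in(ys.min(),ys.max()):print(np.round(at(p,xs[ys==y].mean(),y,48)))
P=imaging.camera('side')
for t in ('scale_pan',):
  for q in trace(P,t)[:2]: print(q['p'],q['rect'])
```

```text
0.98 [327.0, 195.7, 57.3, 234.7]
[668. -91.  48.]
[535. -67.  48.]
0.64 [294.4, 204.8, 19.7, 28.0]
```

View pics/w5.png

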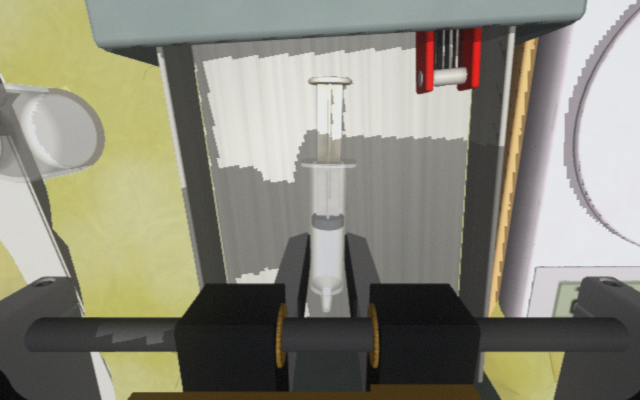

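The syringe now lies clear of the top, with its disc at (330,80) and its tip at (326,305) between the fingers. I'll regrip at its middle.

Request:
arm_command(steps=[[0.4,0,0,0,0],[0.4,0,0,0,0],[0.4,14,0,0,0],[0.4,27,0,0,0],[0.4,27,0,0,0],[0,27,0,0,0],[0,27,0,0,0],[0,27,0,0,0],[0,27,0,0,0],[0,27,0,-5,0],[0,27,0,-20,0],[0,27,0,-45,0],[0,27,0,-70,0],[0,27,0,-88,0],[0,27,0,-90,0]], force=12)

```text
clock: 17.82
eef_pos: [599.5, -79.8, 150.6]
eef_rot: [3.142, -0.002, -0.168]
wrist_force: [0.2, -0.1, -1.2]
finger_gap: 20.3
finger_force: 12.0
```

Run:
```python
from h import *
p=imaging.camera('wrist');S=imaging.camera('side')
im=np.vstack([p['img'],cv2.resize(S['img'][180:380,200:520],(640,400))])[:,:,::-1]
cv2.imwrite('pics/c6.png',cv2.resize(im,None,fx=.75,fy=.75))
for q in trace(p,'syringe')[:1]:
    ys,xs=np.nonzero(q['region']);z=monitor.read_state()['eef_pos'][2]-11
    for y in(ys.min(),ys.max()):print(np.round(at(p,xs[ys==y].mean(),y,z)))
for q in trace(p,'scale_pan')[:2]: print(q['p'],q['rect'])
# white-pan ellipse in side
f=lambda p,u,v:np.round(at(p,u,v,54)[:2])
```

```text
0.9 [539.0, 174.2, 199.9, 247.4]
```

View pics/c6.png

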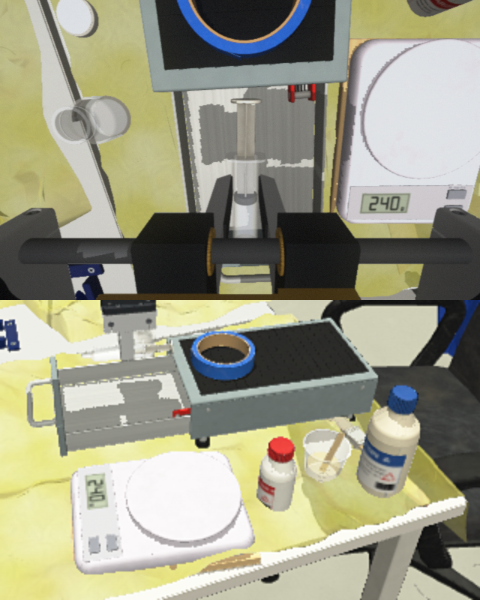

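The syringe is held level. The scale's pan is right of it: left edge at (363,107), top about (430,38), bottom about (430,181).

Run:
```python
from h import *
from scipy.optimize import least_squares
p=imaging.camera('wrist');S=imaging.camera('side')
W=[at(p,x/.75,y/.75,54)[:2] for x,y in((363,107),(372,72),(395,48),(430,38),(373,143),(395,168),(430,181))]
D=[at(S,200+x/1.5,180+(y-300)/1.5,54)[:2] for x,y in((125,500),(240,494),(186,452),(182,545))]
for P in(W,D):
    P=np.array(P);r=least_squares(lambda c:np.hypot(*(P-c[:2]).T)-75,[610,-290]);print(np.round(r.x),np.round(r.fun,1))
```

```text
[ 619. -284.] [ 0.5  5.2  4.  -3.5 -5.3 -2.7  7.4]
[ 610. -294.] [-1.  -1.   1.1  1.2]
```

Request:
arm_command(steps=[[0,4,18,0,0],[0,12,50,0,0],[0,20,85,0,0],[0,28,120,0,0],[0,36,155,0,0],[0,44,190,0,0],[0,48,207,0,0],[0,48,207,0,0]])

```text
clock: 19.12
eef_pos: [611.3, -292.7, 148.5]
eef_rot: [-3.141, 0.0, -0.17]
wrist_force: [0.2, 0.7, -0.5]
finger_gap: 20.3
finger_force: 12.0
```

Run:
```python
from h import *
from scipy.optimize import least_squares
s=st();p=imaging.camera('wrist');save(p,'w7.png')
for x,y in((0,0),(75,0),(-75,0),(0,75),(0,-75)):print(np.round(proj(p,[612+x,-292+y,54])))
r=trace(p,'syringe')[:1]
for q in r: print(q['p'],np.round(q['rect']))
```

```text
{'clock': np.float64(19.125), 'joints': array([-0.501,  0.65 ,  1.191,  0.   ,  1.301,  1.24 ]), 'eef_pos': array([ 611.303, -292.715,  148.48 ]), 'eef_rot': array([-3.141,  0.   , -0.17 ]), 'wrist_force': array([ 0.215,  0.693, -0.498]), 'finger_gap': np.float64(20.341), 'finger_force': np.float64(11.996)}
[[328. 211.]]
[[311. 120.]]
[[342. 289.]]
[[241. 225.]]
[[417. 196.]]
0.74 [326. 224.  58. 187.]
```

View pics/w7.png

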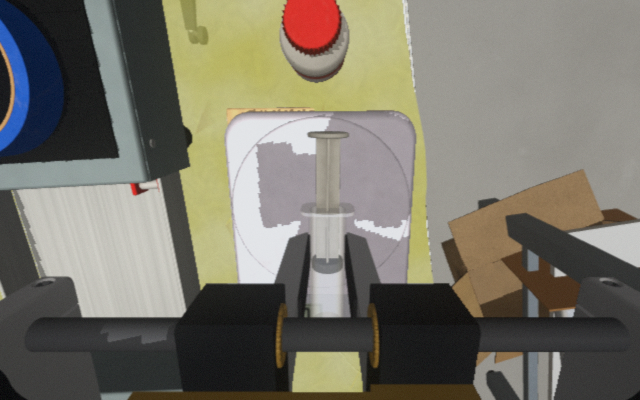

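The pan's circle spans about x=231 to 414 with its top at y≈112, roughly 4 mm to the upper left of where I am. I'll correct and lower.

Request:
arm_command(steps=[[0,3,-4,10,0],[0,3,-4,30,0],[0,3,-4,50,0],[0,3,-4,62,0],[0,3,-4,67,0],[0,3,-4,69,0],[0,3,-4,70,0],[0,3,-4,70,0]])

```text
clock: 20.23
eef_pos: [615.4, -288.4, 79.4]
eef_rot: [3.141, -0.001, -0.168]
wrist_force: [-0.1, 0.5, 0.0]
finger_gap: 20.5
finger_force: 12.0
```

Request:
arm_command(steps=[[0,0,0,1,0],[0,0,0,1.7,0],[0,0,0,2.3,0],[0,0,0,2.3,0]])

```text
clock: 20.72
eef_pos: [615.3, -288.4, 76.6]
eef_rot: [-3.142, 0.0, -0.168]
wrist_force: [0.5, -1.0, 0.7]
finger_gap: 20.5
finger_force: 12.0
```

Request:
arm_command(steps=[[0,0,0,0.6,0],[0,0,0,0.6,0]])

```text
clock: 20.98
eef_pos: [615.3, -288.4, 76.0]
eef_rot: [3.142, -0.0, -0.168]
wrist_force: [1.1, -0.8, -0.4]
finger_gap: 20.4
finger_force: 12.0
```

Request:
arm_command(steps=[[0,0,0,0.6,0],[0,0,0,1.2,0],[0,0,0,1.2,0]])

```text
clock: 21.35
eef_pos: [615.4, -288.4, 75.9]
eef_rot: [3.141, -0.0, -0.168]
wrist_force: [-4.2, 2.6, 9.0]
finger_gap: 20.5
finger_force: 12.0
```

Request:
arm_command(steps=[[0,0,0,-0.9,0],[0.35,0,0,-1,0],[0.4,0,0,-1,0],[0.4,0,0,-1,0],[0.4,0,0,-20,0],[0.4,0,0,-50,0],[0.4,0,0,-85,0],[0.4,0,0,-100,0],[0.4,0,0,-100,0]])

```text
clock: 22.48
eef_pos: [615.5, -288.5, 175.9]
eef_rot: [3.141, -0.002, -0.168]
wrist_force: [0.4, 0.8, -0.6]
finger_gap: 37.8
finger_force: 0.0
```

Run:
```python
from h import *
s=st();p=imaging.camera('wrist');S=imaging.camera('side')
im=np.vstack([p['img'],cv2.resize(S['img'][180:380,200:520],(640,400))])[:,:,::-1]
cv2.imwrite('pics/c8.png',cv2.resize(im,None,fx=.75,fy=.75))
for n,q in(('w',p),('s',S)):
  for r in trace(q,'syringe')[:1]:
    print(n,r['p'],np.round(r['rect']))
    ys,xs=np.nonzero(r['region']);W=np.array([at(q,x,y,65)[:2] for x,y in zip(xs,ys)]);m=W.mean(0);w,V=np.linalg.eigh(np.cov((W-m).T));t=(W-m)@V[:,1];print(m,V[:,1],m+V[:,1]*(t.min()+t.max())/2,np.ptp(t))
r=trace(p,'tape_roll')[:1]
for r in r:
    c,_=cv2.findContours(r['region'].astype(np.uint8),0,1);c=max(c,key=len)[:,0];print('tape',r['p'],cv2.minEnclosingCircle(np.array([at(p,x,y,127)[:2] for x,y in c]).astype(np.float32)))
```

```text
{'clock': np.float64(22.475), 'joints': array([-0.492,  0.631,  1.157, -0.   ,  1.352,  1.247]), 'eef_pos': array([ 615.517, -288.491,  175.88 ]), 'eef_rot': array([ 3.141e+00, -2.000e-03, -1.680e-01]), 'wrist_force': array([ 0.382,  0.846, -0.564]), 'finger_gap': np.float64(37.85), 'finger_force': np.float64(0.0)}
w 0.78 [325. 200.  34. 145.]
[ 621.60188653 -287.64739319] [-0.98427815  0.1766254 ] [ 618.04179159 -287.00854613] 135.1761772784626
s 0.67 [325. 303.  70.  16.]
[ 613.60918006 -289.54902447] [-0.98701106  0.16065233] [ 617.5954887  -290.19786197] 135.1436393564037
tape 0.73 ((739.6431884765625, -116.53825378417969), 49.40654373168945)
```

View pics/c8.png

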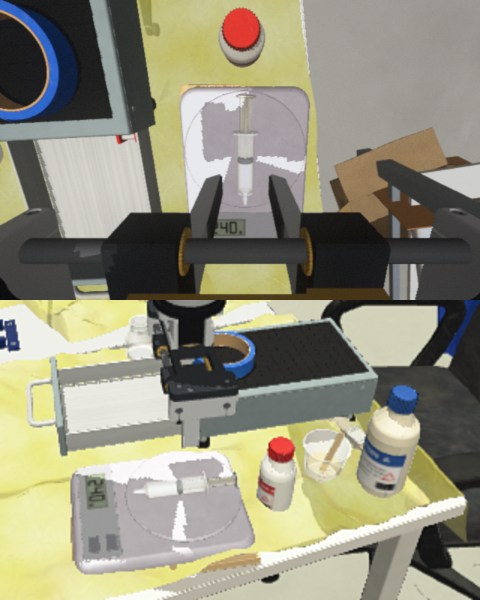

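The syringe lies flat across the pan's middle and its centre, about (617,−288), agrees in both cameras. Next is the tape, with the same grasp as before.

Request:
arm_command(steps=[[0.37,20,-30,0,2],[0.37,45,-75,0,5],[0.37,70,-120,0,8],[0.37,88,-152,0,10.3],[0.37,92.5,-161,5,10.3],[0.37,92.5,-161,20,10.3],[0.37,92.5,-161,36,10.3],[0.37,92.5,-161,46,10.3],[0.37,92.5,-161,49,10.3],[0.37,92.5,-161,49,10.3],[0,92.5,-161,49,10.3],[0,92.5,-161,49,10.3],[0,92.5,-161,49,10.3],[0,92.5,-161,49,10.3]], force=20)

```text
clock: 24.48
eef_pos: [733.6, -145.1, 126.2]
eef_rot: [-3.141, -0.001, -0.348]
wrist_force: [-0.3, 0.8, 1.5]
finger_gap: 8.7
finger_force: 20.0
```

Request:
arm_command(steps=[[0,0,0,-6,0],[0,0,0,-18,0],[0,0,0,-30,0],[0,-15,1,-32,-6],[0,-38,2,-32,-16],[0,-62,3,-32,-26],[0,-88,5,-32,-36],[0,-112,6,-32,-45],[0,-135,7,-32,-54],[0,-151,8,-28,-58],[0,-151,8,-10,-58],[0,-151,8,15,-58],[0,-151,8,38,-58],[0,-151,8,54,-58],[0,-151,8,61,-58],[0,-151,8,63.5,-58],[0,-151,8,63.5,-58]])

```text
clock: 26.6
eef_pos: [589.1, -101.2, 62.9]
eef_rot: [3.141, -0.001, 0.664]
wrist_force: [-0.5, -0.7, -1.3]
finger_gap: 8.7
finger_force: 20.0
```

Request:
arm_command(steps=[[0,0,0,1,0],[0,0,0,2,0],[0,0,0,2.3,0],[0,0,0,2.3,0]])

```text
clock: 27.1
eef_pos: [589.0, -101.2, 60.3]
eef_rot: [3.141, -0.0, 0.664]
wrist_force: [-0.2, -0.3, 1.4]
finger_gap: 8.9
finger_force: 20.0
```

Request:
arm_command(steps=[[0.3,0,0,0,0],[0.37,0,0,0,0],[0.37,0,0,-2,0],[0.37,0,0,-25,0],[0.37,0,0,-60,0],[0.32,-10,-12,-90,-8],[0.32,-32,-39,-95,-18],[0.32,-55,-67,-95,-28],[0.32,-75,-92,-95,-38],[0.32,-89.5,-109,-95,-45],[0.32,-89.5,-109,-95,-45]])

```text
clock: 28.48
eef_pos: [450.6, -70.3, 155.5]
eef_rot: [3.141, 0.0, 1.449]
wrist_force: [1.3, 0.1, 0.5]
finger_gap: 30.2
finger_force: 0.0
```

Run:
```python
from h import *
s=st();p=imaging.camera('wrist');save(p,'w9.png')
print(np.round(proj(p,[[450+.122*38,-70+.9925*38,71],[450-.122*38,-70-.9925*38,71]])))
r=find_in(p,'tape_roll')[:1];print(r)
```

```text
{'clock': np.float64(28.475), 'joints': array([-0.235,  0.165,  1.858,  0.   ,  1.118, -0.113]), 'eef_pos': array([450.641, -70.323, 155.541]), 'eef_rot': array([3.141, 0.   , 1.449]), 'wrist_force': array([1.267, 0.114, 0.455]), 'finger_gap': np.float64(30.199), 'finger_force': np.float64(0.0)}
[[325. 169.]
 [325. 259.]]
[{'rect': [456.3, 190.7, 120.6, 113.7], 'p': 0.81}]
```

View pics/w9.png

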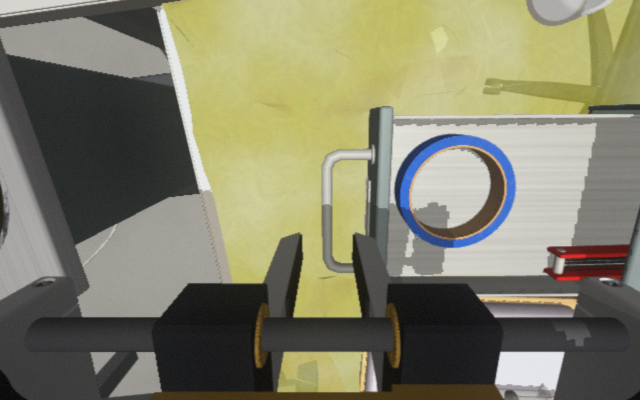

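The tape lies flat behind the front panel at (456,190), and the handle bar is at x≈327, where I expected it. I'll grip the handle and push.

Request:
arm_command(steps=[[0.32,0,1,30,0],[0.32,0,1,60,0],[0.32,0,1,80,0],[0.32,0,1,84.5,0],[0.32,0,1,84.5,0],[0,0,1,84.5,0],[0,0,1,84.5,0],[0,0,1,84.5,0]], force=25)

```text
clock: 29.58
eef_pos: [452.3, -70.6, 71.0]
eef_rot: [3.141, 0.0, 1.449]
wrist_force: [-0.3, 0.5, 2.9]
finger_gap: 8.0
finger_force: 25.0
```

Request:
arm_command(steps=[[0,0,3,0,0],[0,0,9,0,0],[0,0,18,0,0],[0,0,30,0,0],[0,0,44,0,0],[0,0,58,0,0],[0,0,72,0,0],[0,0,86,0,0],[0,0,100,0,0],[0,0,114,0,0],[0,0,128,0,0],[0,0,142,0,0],[0,0,154,0,0],[0,0,163,0,0],[0,0,169,0,0],[0,0,173,0,0],[0,0,176,0,0],[0,0,176,0,0]])

```text
clock: 31.82
eef_pos: [627.7, -91.1, 71.0]
eef_rot: [3.14, -0.001, 1.45]
wrist_force: [2.3, 5.5, 4.3]
finger_gap: 8.0
finger_force: 25.0
```

Request:
arm_command(steps=[[0,0,2,0,0],[0,0,4,0,0],[0,0,4,0,0]])

```text
clock: 32.2
eef_pos: [629.1, -91.3, 70.9]
eef_rot: [-3.136, -0.001, 1.45]
wrist_force: [-21.0, 7.1, 17.8]
finger_gap: 8.1
finger_force: 25.0
```

Request:
arm_command(steps=[[0,0,-1.5,0,0],[0,0,-1.8,0,0],[0.32,0,-1.8,0,0],[0.32,0,-1.8,0,0],[0.32,0,-1.8,0,0],[0.32,0,-1.8,-30,0],[0.32,0,-10,-70,0],[0.32,0,-60,-120,0],[0.32,0,-100,-130,0],[0.32,0,-100,-130,0]])

```text
clock: 33.45
eef_pos: [530.3, -80.2, 202.4]
eef_rot: [3.139, 0.0, 1.449]
wrist_force: [1.2, 0.1, -0.6]
finger_gap: 30.0
finger_force: 0.0
```

Run:
```python
from h import *
s=st();p=imaging.camera('wrist');S=imaging.camera('side')
im=np.vstack([p['img'],cv2.resize(S['img'][180:380,200:520],(640,400))])[:,:,::-1]
cv2.imwrite('pics/c10.png',cv2.resize(im,None,fx=.75,fy=.75))
```

```text
{'clock': np.float64(33.45), 'joints': array([-0.218,  0.287,  1.59 , -0.   ,  1.262, -0.097]), 'eef_pos': array([530.305, -80.192, 202.418]), 'eef_rot': array([3.139, 0.   , 1.449]), 'wrist_force': array([ 1.183,  0.143, -0.606]), 'finger_gap': np.float64(29.993), 'finger_force': np.float64(0.0)}
```

View pics/c10.png

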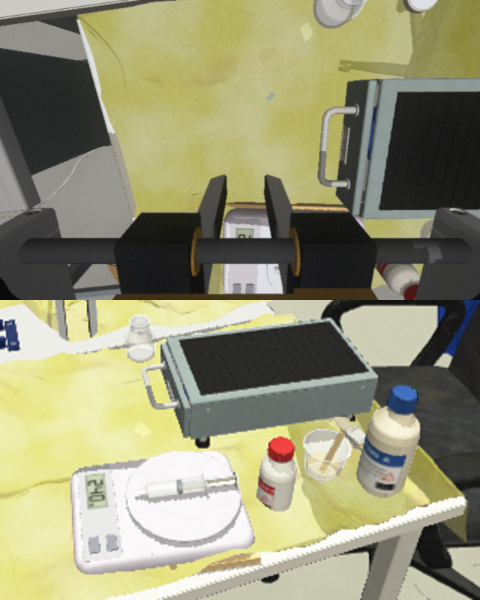

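Request:
arm_command(steps=[[0,0,20,40,0],[0,0,40,85,0],[0,0,55,120,0],[0,0,60,131,0],[0,0,68,131,0],[0,0,74,131,0],[0,0,78,131,0],[0,0,81,131,0],[0,0,83,131,0],[0,0,85,131,0],[0,0,86,131,0],[0,0,86,131,0]])

```text
clock: 35.05
eef_pos: [612.7, -90.1, 70.1]
eef_rot: [-3.13, -0.0, 1.45]
wrist_force: [-41.6, 4.4, 28.0]
finger_gap: 0.5
finger_force: 21.2
```

Request:
arm_command(steps=[[0,0,-4,0,0],[0,0,-20,-10,0],[0,0,-50,-60,0],[0,0,-80,-110,0],[0,0,-80,-120,0],[0,0,-80,-120,0]])

```text
clock: 35.8
eef_pos: [537.8, -81.1, 189.9]
eef_rot: [3.14, 0.0, 1.449]
wrist_force: [0.8, -0.2, -0.4]
finger_gap: 0.6
finger_force: 0.0
```

Run:
```python
from h import *
st();print(job.sign_off())
```

```text
{'clock': np.float64(35.8), 'joints': array([-0.217,  0.316,  1.583,  0.   ,  1.242, -0.096]), 'eef_pos': array([537.842, -81.055, 189.936]), 'eef_rot': array([3.14 , 0.   , 1.449]), 'wrist_force': array([ 0.764, -0.221, -0.409]), 'finger_gap': np.float64(0.615), 'finger_force': np.float64(0.0)}
the job is handed in; nothing more can be done
None
```

I handed the job in at 35.8 s: the syringe lies flat across the middle of the scale's pan, the tape roll is back flat in the drawer, and the drawer is pushed shut to its stop; the final check push on the handle reached about 42 N at the closed fingers.

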